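# Extend the telescopic scrubbing brush and hold it over the wash tray

### The job

Get the telescopic scrubbing brush ready for washing out the deep slip bucket: squeeze the red release button on its teal grip, draw the grip up past the first stop to the second and last one, and let the button spring back out so that the handle locks there. Then, with your grip off the button so that it stays locked, lift the brush out of its drip cup and finish while still holding it in the air over the blue wash tray, upright with the bristles down and clear of the tray. Leave the bottle, the jar and the mould where they stand.

Things in the scene. Friction and masses are not known exactly. Their poses are not given: they have to be found in the camera images.
- brush: Scrubbing brush (0.36 kg), loose, upright in the drip cup on its flat bristle end. This is its lower part (0.26 kg): dark bristles diameter 43 (z 0 to 52), aluminium tube 24 (to 150) with 3 lock holes on the +x side, black collar 29 (148 to 160). Origin: centre of bristle end; z up the brush, +x to the red button's side. In all 226 mm tall stowed, 298 at the second stop. Stands unsupported.
- brush_handle (a joint): How far the steel tube with the teal grip is drawn up, m: 0 stowed, 0.036 first stop, 0.072 second stop and end of travel. A spring pin locks it at each when the button is out; with the button held in it slides freely (about 1 N, so the lower part stays in the cup by its weight) past the first stop, and sinks back if left. Pulled past the end, the whole brush lifts.
- brush_button (a joint): How far the red release button is pushed into the grip, m: 0 fully out (sprung), 0.005 flush with the grip. The lock is free beyond about 0.004. Takes about 6 N. It rises with the grip and must be held in while the handle leaves a stop.
- brush_grip (a point): Point on the brush's axis inside the teal grip, level with the button's centre, 22 mm below the grip's top; 204 mm above the brush's origin when stowed, rises with the handle. Axes as the brush's. Grip: 26 mm (x) by 25 mm (y), from 44 mm below to 22 mm above this point. Pinched from above along x here, the fingers push the button in against the plain back; pinched along y, the button stays free.
- brush_button_face (a point): Centre of the outer face of the red button (11 mm wide, 16 mm tall, standing 5 mm proud of the grip's +x side), 18 mm from the brush's axis at rest.
- drip_cup: White ceramic drip cup, fixed to the bench: cup 58 mm across outside, 48 mm inside, rim at z = 42 mm, inner floor at z = 6 mm, on a foot disc 96 mm across. Origin: centre of its underside, on the bench. The brush stands in it with about 2 mm play all round.
- wash_tray: Shallow empty blue plastic tray, fixed to the bench, 240 mm (x) by 220 mm (y), rim at z = 28 mm. Origin: centre of its underside, on the bench.
- slip_bottle: Bystander, loose: full bottle of grey slip with a green cap, 82 mm across, 262 mm tall. Origin: centre of its underside.
- chip_jar: Bystander, loose: clear jar of blue glaze chips with a white lid, 96 mm across, 153 mm tall. Origin: centre of its underside.
- mould: Bystander, loose: white two-part plaster mould with a black strap, 110 x 99 x 100 mm tall. Origin: centre of its underside.

How it is judged:
By the outcome, as a careful person would: the job done as asked, in the order asked, and still so for the second after the job is handed in, while the arm keeps its last pose, push and grip.
It also fails if it takes over 51 s, if anything falls off the work surface, if the arm or the gripper's body presses on something with over 40 N, if the wrist force passes 120 N, or if a joint passes its speed limit or range.

### The arm

A 6-joint arm with a two-finger parallel gripper is mounted at the origin on the work surface. World frame = base frame: x ahead of the robot, y to its left, z up, the work surface at z = 0. Lengths are in m, angles in rad, forces in N, time in s.
With the tool pointing down it reaches from about 0.3 to 0.775 m from the base axis. Payload 14.6 kg.
Tool frame: the origin (TCP) lies at the centre of the arm's flange, where the gripper is bolted on; the fingertips stand 199 mm ahead of it and the grasp point (between the pads) lies ctrl.tcp_to_grasp ahead of it (ctrl.tcp_to_grasp is the distance from the TCP to the grasp point, in m); z points along the fingers, y is the line along which they close (so a half turn about z gives the same grasp; the last joint's range is limited). The gripper opens to 94 mm and grips with 3 to 60 N. Pads are 16 mm wide; open, the fingers measure 119 mm over their backs; the gripper's body (75 mm by 177 mm) begins 78 mm behind the grasp point.
Start: joints at [1.095, 0.3, 1.521, -0, 1.321, -0.067], TCP at [0.219, 0.505, 0.405] pointing down, gripper open.
Joint ranges: [-3.03, 3.03], [-0.79, 2.21], [0.23, 2.52], [-1.04, 4.18], [0, 3.07], [-2.55, 2.55]. Speed limits (rad/s): [2.22, 2.22, 2.57, 3.14, 3.14, 3.14].

### API

Orientations are given as [roll, pitch, yaw] about the fixed x, y, z axes, in that order (R = Rz(yaw) Ry(pitch) Rx(roll)).
In Python, from station import ctrl gives the robot as it stands. The module is installed in compiled form; this text tells all that it offers.
- The arm moves only by the shell command python3 -m jog 'ROWS' [OPENING] [FORCE]. ROWS is JSON, a list of rows, each a list of 6 numbers: the shift along the tool's x, y, z in cm, then the turn, a rotation vector about the tool's x, y, z in rad. In form: [[tx, ty, tz, ax, ay, az], ...]. A call has 1 to 8 rows; each row is the pose to reach, as a shift and turn from the pose commanded when the call began, along the tool's axes at that moment; what a row does not reach only later rows make up. A row lasts 1/10 s, in which the tool goes at most 50 mm and 8.59 degrees, less where a joint would pass 70% of its speed; a pose out of reach is approached as far as the arm can. A call with a gripper value outside its range is refused whole. OPENING is the opening in per cent of the stroke, from 0 (shut) to 100 (fully open), set as the call begins (- or left out, the last holds). The fingers move at their own pace and stop on an object; FORCE is the grip in N (left out, the last holds). Time passes only in rows, so rows that repeat a pose let the fingers close. It gives the time, the measured TCP pose, the force, the opening and the grip force at its end, in the units of the state.
- ctrl.get_obs(): the state, without advancing time (a new reading comes with each control period).
- ctrl.camera(name): name is "scene" or "top" or "wrist"; returns a dict with "img" (384x512x3 uint8, blue, green, red), "intrinsics" (3x3 intrinsics, pixels), "R" (3x3) and "t" (3): a world point X has camera coordinates R X + t. Camera axes: x right, y down, z forward; pixel columns grow to the right and rows downward; lengths in m; the calibration is good to about 2 mm. A picture is of the moment at which its call begins. There is no depth.
- ctrl.hand_in(): hands the job in; it is judged then, once.
The state is a dict: "time_s": time; "qpos": joint angles; "joint_vel": joint speeds; "tau": joint torques, N m; "ee_pos": TCP position; "eef_rot": TCP orientation; "force": force on the tool from outside, world axes, zero at the start; "moment": the same for the moment, N m; "grip_width": finger opening in m; "grip_force": force on a finger pad.
Only numpy, scipy, OpenCV 4.12 (cv2) and the standard library are available. Lean on these libraries where they do the work, as an engineer would, in place of code of your own. Each camera call takes 0.05 s, during which the arm holds its last target. There are 200 camera calls.

## Working session

There is one attempt and no reset: what is moved stays moved. The work goes in short steps, Python scripts to look and compute and a shell command to move; the robot and the scene stay as the last step left them, time stands still between calls to the robot, and variables do not carry over. Pictures are saved under pics/ and viewed, at most 10 in all, crops included, and the job is handed in when it is done.

```bash
mkdir -p pics; python3 - <<'E'
from station import ctrl
import cv2,numpy as np
print(ctrl.tcp_to_grasp,ctrl.get_obs())
for n in("scene","top"):
    c=ctrl.camera(n);cv2.imwrite(f"pics/{n}0.png",c["img"]);np.savez(f"pics/{n}0.npz",K=c["intrinsics"],R=c["R"],t=c["t"])
    print(n,c["intrinsics"],-c["R"].T@c["t"])
E
```

```text
0.1804 {'time_s': 0.0, 'qpos': array([ 1.09539429e+00,  3.00453526e-01,  1.52155316e+00, -2.33840744e-05,
        1.32070735e+00, -6.66319446e-02]), 'joint_vel': array([-2.37215828e-03, -2.29531244e-03, -4.35745830e-04, -2.99163582e-05,
       -2.14544495e-03,  1.73387428e-03]), 'tau': array([-2.25498243e-04, -5.31809199e+01, -3.52744675e+01,  7.08105974e-02,
        2.44509632e-02, -8.13506813e-05]), 'ee_pos': array([0.21862096, 0.50464987, 0.40410766]), 'eef_rot': array([-3.14047226e+00, -5.20644843e-05,  2.73282833e+00]), 'force': array([ 0.44719255,  0.20867836, -0.47311719]), 'moment': array([0.04048385, 0.02489413, 0.00486541]), 'grip_force': 0.0, 'grip_width': 0.09422394656225472}
scene [[406.57633626   0.         254.42020353]
 [  0.         406.57633626 195.24446241]
 [  0.           0.           1.        ]] [1.15815624 1.08555394 1.00072046]
top [[470.48988903   0.         258.08216996]
 [  0.         470.48988903 194.24006335]
 [  0.           0.           1.        ]] [ 0.44909984 -0.00552786  1.80464141]
```

View pics/scene0.png

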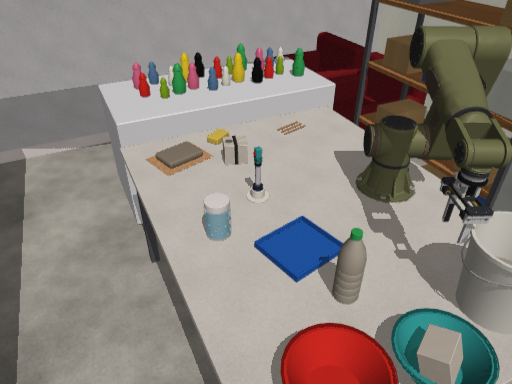

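View pics/top0.png

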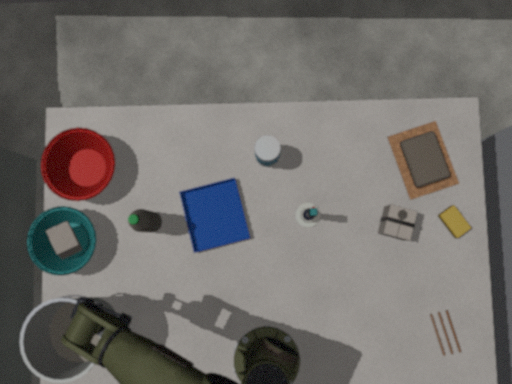

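The brush stands in the cup at about (308,215) in the top view and (258,195) in the scene view. The tray is at top (215,215), the bottle at (145,220), the jar at (267,150) and the mould at (401,222). I'll zoom in on the brush for the button direction.

```bash
cat > h.py <<'E'
import numpy as np,cv2
def ray(f,u,v,z):
    c=np.load(f) if isinstance(f,str) else f
    K,R,t=c["K"],c["R"],c["t"]
    C=-R.T@t; d=R.T@np.linalg.inv(K)@[u,v,1]
    return C+d*(z-C[2])/d[2]
def proj(f,X):
    c=np.load(f); p=c["K"]@(c["R"]@np.array(X)+c["t"]); return p[:2]/p[2]
def rot(rpy):
    from scipy.spatial.transform import Rotation as S
    return S.from_euler('xyz',rpy).as_matrix()
E
python3 - <<'E'
from h import *
a=cv2.imread("pics/scene0.png")[140:205,225:290];b=cv2.imread("pics/top0.png")[195:235,288:328]
cv2.imwrite("pics/crop1.png",np.hstack([cv2.resize(a,(390,390),interpolation=2),cv2.resize(b,(390,390),interpolation=2)]))
T="pics/top0.npz"
for n,u,v,z in[("cup",308,215,.02),("grip",313.5,212,.21),("tray",215.5,215,.02),("bottlecap",134,221,.26),("jar",267,145,.153),("mould",402,222,.05)]:print(n,ray(T,u,v,z).round(3))
for u,v in[(181,191),(236,180),(251,238),(194,251)]:print(ray(T,u,v,.028).round(3))
E
```

```text
cup [ 0.531 -0.171  0.02 ]
grip [ 0.532 -0.172  0.21 ]
tray [0.539 0.18  0.02 ]
bottlecap [0.513 0.424 0.26 ]
jar [ 0.777 -0.021  0.153]
mould [ 0.496 -0.516  0.05 ]
[0.633 0.309 0.028]
[0.67  0.099 0.028]
[0.449 0.046 0.028]
[0.405 0.262 0.028]
```

View pics/crop1.png

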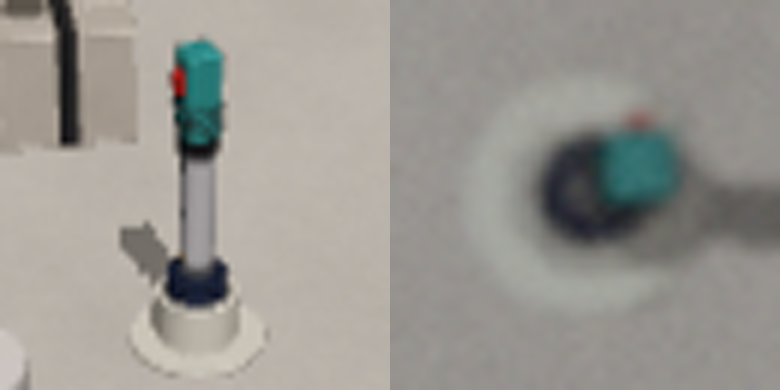

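Seen from above, the button points roughly along world +x. Next I'll hover over the brush with the tool's y axis along world x.

```bash
cat >> h.py <<'E'
def shift(p,yaw):
    "row from the present pose to TCP p, pointing down, with yaw"
    from station import ctrl
    from scipy.spatial.transform import Rotation as S
    o=ctrl.get_obs();R=rot(o["eef_rot"])
    w=S.from_matrix(R.T@rot([np.pi,0,yaw])).as_rotvec()
    print(o["time_s"],"row",(R.T@(np.array(p)-o["ee_pos"])*100).round(2),w.round(3))
E
python3 -c "
from h import *
shift([.532,-.172,.52],np.pi/2)"
```

```text
0.1 row [-55.65 -49.64 -11.54] [-1.000e-03  0.000e+00  1.162e+00]
```

```bash
python3 -m jog '[[-2,-2,-5,0,0,0.1],[-55.65,-49.64,-11.54,0,0,1.162],[-55.65,-49.64,-11.54,0,0,1.162],[-55.65,-49.64,-11.54,0,0,1.162],[-55.65,-49.64,-11.54,0,0,1.162],[-55.65,-49.64,-11.54,0,0,1.162],[-55.65,-49.64,-11.54,0,0,1.162],[-55.65,-49.64,-11.54,0,0,1.162]]' 100; python3 -c "
from h import *
shift([.532,-.172,.52],np.pi/2)"
```

```text
time_s: 0.9
ee_pos: [0.3748, 0.1641, 0.4831]
eef_rot: [3.141, -0.0, 1.577]
force: [0.6, 1.0, -1.1]
grip_width: 0.0942
grip_force: 0.0
0.9 row [-33.7   15.51  -3.69] [ 0.    -0.     0.006]
```

```bash
python3 -m jog '[[-33.7,15.5,-3.7,0,0,0],[-33.7,15.5,-3.7,0,0,0],[-33.7,15.5,-3.7,0,0,0],[-33.7,15.5,-3.7,0,0,0],[-33.7,15.5,-3.7,0,0,0],[-33.7,15.5,-3.7,0,0,0],[-33.7,15.5,-3.7,0,0,0],[-33.7,15.5,-3.7,0,0,0]]'; python3 - <<'E'
from h import *
from station import ctrl
for n in("wrist","scene"):
    c=ctrl.camera(n);cv2.imwrite(f"pics/{n}1.png",c["img"]);np.savez(f"pics/{n}1.npz",K=c["intrinsics"],R=c["R"],t=c["t"])
    if n=="wrist":print(c["intrinsics"],c["R"],-c["R"].T@c["t"])
shift([.532,-.172,.52],np.pi/2)
print(proj("pics/wrist1.npz",[.532,-.172,.232]))
E
```

```text
time_s: 1.7
ee_pos: [0.5345, -0.1725, 0.5191]
eef_rot: [-3.14, -0.0, 1.58]
force: [-0.2, 1.0, -0.6]
grip_width: 0.094
grip_force: 0.0
[[315.24231275   0.         253.43564418]
 [  0.         315.24231275 190.63215104]
 [  0.           0.           1.        ]] [[ 9.99953556e-01  9.59373747e-03 -9.20267528e-04]
 [ 9.53366081e-03 -9.70634613e-01  2.40369627e-01]
 [ 1.41279958e-03 -2.40367236e-01 -9.70680996e-01]] [ 0.53312526 -0.10376386  0.49909275]
1.8 row [-0.03 -0.24 -0.12] [-0.002 -0.     0.009]
[251.68133369 192.94292883]
```

View pics/wrist1.png

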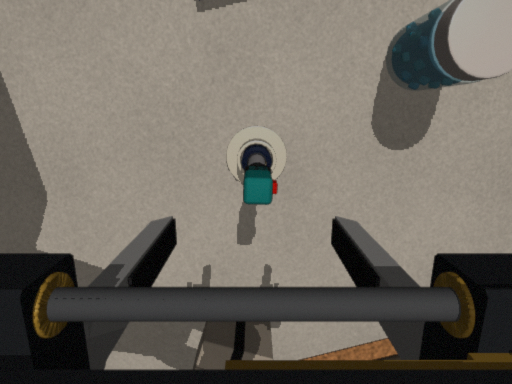

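The brush's grip is centred near (258,191), with the red button on its right (+x) at (275,186). I'll get the centre and angle by colour.

```bash
python3 - <<'E'
from h import *
im=cv2.imread("pics/wrist1.png")[100:240,200:320].astype(int);b,g,r=im[...,0],im[...,1],im[...,2]
teal=(g>r+40)&(b>r+30);red=(r>g+60)&(r>b+60)
for n,m in(("teal",teal),("brightteal",teal&(g>115)),("red",red)):
    y,x=np.nonzero(m)
    if len(x):print(n,len(x),x.min()+200,x.max()+200,y.min()+100,y.max()+100,x.mean()+200,y.mean()+100)
print(im[70:108:2,58].tolist())
y,x=np.nonzero(teal)
for yy in range(y.min(),y.max()+1,2):print(yy+100,x[y==yy].min()+200,x[y==yy].max()+200,end=' | ')
W="pics/wrist1.npz"
for ang in(-10,-5,0,5,10):
    a=np.deg2rad(ang);print(ang,proj(W,[.535+.018*np.cos(a),-.171+.018*np.sin(a),.21]))
for u,v in((244.,177),(273,177),(244,204),(272,204)):print(ray(W,u,v,.232))
print(ray(W,256.5,157,.042))
E
```

```text
teal 887 244 271 170 203 257.43404735062006 186.9391206313416
red 50 273 276 181 193 274.44 187.22
[[56, 59, 11], [59, 62, 11], [59, 63, 15], [61, 63, 9], [86, 90, 19], [99, 103, 21], [98, 104, 24], [99, 105, 23], [99, 103, 23], [98, 104, 27], [96, 101, 17], [95, 101, 22], [93, 98, 14], [96, 101, 23], [92, 97, 17], [93, 99, 20], [74, 80, 10], [84, 91, 84], [129, 140, 150]]
170 249 261 | 172 246 269 | 174 246 269 | 176 246 269 | 178 245 270 | 180 245 271 | 182 244 271 | 184 244 271 | 186 244 271 | 188 244 271 | 190 244 271 | 192 244 271 | 194 244 271 | 196 244 271 | 198 244 270 | 200 244 270 | 202 246 269 | -10 [273.76765305 189.56568394]
-5 [274.02648958 187.96344062]
0 [274.14137548 186.34342543]
5 [274.1108888  184.71789686]
10 [273.93470818 183.09924915]
[ 0.52524913 -0.15785522  0.232     ]
[ 0.55029174 -0.1576103   0.232     ]
[ 0.52530738 -0.18213305  0.232     ]
[ 0.55000475 -0.18188943  0.232     ]
[ 0.53776616 -0.16648761  0.042     ]
```

The grip axis is at about (0.537, -0.170), with the button within about 5° of +x. I'll descend so the grasp point is level with the button (TCP z 0.390).

```bash
python3 -c "
from h import *
shift([.537,-.1705,.390],np.pi/2-.03)"
```

```text
1.8 row [ 0.11  0.28 12.88] [-0.002 -0.     0.039]
```

```bash
python3 -m jog '[[0.1,0.3,2,0,0,0.04],[0.1,0.3,4,0,0,0.04],[0.1,0.3,6,0,0,0.04],[0.1,0.3,8,0,0,0.04],[0.1,0.3,10,0,0,0.04],[0.1,0.3,12,0,0,0.04],[0.1,0.3,12.9,0,0,0.04],[0.1,0.3,12.9,0,0,0.04]]'; python3 - <<'E'
from h import *
from station import ctrl
ims=[]
for n in("wrist","scene"):
    c=ctrl.camera(n);cv2.imwrite(f"pics/{n}2.png",c["img"]);np.savez(f"pics/{n}2.npz",K=c["intrinsics"],R=c["R"],t=c["t"]);ims.append(c["img"])
cv2.imwrite("pics/c2.png",np.hstack([ims[0][100:384,60:460],cv2.resize(ims[1][100:205,205:310],(284,284))]))
shift([.537,-.1705,.390],np.pi/2-.03)
E
```

```text
time_s: 2.6
ee_pos: [0.5365, -0.1675, 0.39]
eef_rot: [-3.14, -0.001, 1.543]
force: [-0.5, -0.1, -0.0]
grip_width: 0.0939
grip_force: 0.0
2.7 row [-0.27  0.04  0.18] [0.001 0.    0.002]
```

View pics/c2.png

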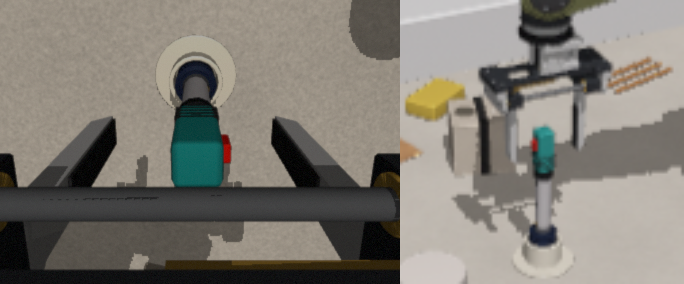

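The grip is between the fingers, about 3 px right of the midpoint, so I'll nudge slightly and then close with 15 N.

```bash
python3 -m jog '[[-0.2,0.1,0.1,0,0,0],[-0.2,0.1,0.1,0,0,0]]'; python3 -m jog '[[0,0,0,0,0,0],[0,0,0,0,0,0],[0,0,0,0,0,0],[0,0,0,0,0,0],[0,0,0,0,0,0],[0,0,0,0,0,0],[0,0,0,0,0,0],[0,0,0,0,0,0]]' 0 16;python3 -m jog '[[0,0,0,0,0,0],[0,0,0,0,0,0],[0,0,0,0,0,0],[0,0,0,0,0,0]]'
```

```text
time_s: 2.9
ee_pos: [0.5377, -0.1703, 0.3905]
eef_rot: [3.141, 0.0, 1.543]
force: [0.4, 0.3, 0.7]
grip_width: 0.0942
grip_force: 0.0
time_s: 3.7
ee_pos: [0.5376, -0.1701, 0.3899]
eef_rot: [3.142, 0.0, 1.543]
force: [-0.3, -1.4, 0.1]
grip_width: 0.0334
grip_force: 0.3
time_s: 4.1
ee_pos: [0.5376, -0.1701, 0.3899]
eef_rot: [3.142, 0.0, 1.543]
force: [0.4, -0.1, -0.2]
grip_width: 0.026
grip_force: 16.0
```

The width reads 26 mm, so the button is flush. Now I'll draw the grip up.

```bash
python3 -m jog '[[0,0,-0.7,0,0,0],[0,0,-1.4,0,0,0],[0,0,-2.1,0,0,0],[0,0,-2.8,0,0,0],[0,0,-3.5,0,0,0],[0,0,-4.2,0,0,0],[0,0,-4.9,0,0,0],[0,0,-5.6,0,0,0]]'; python3 -m jog '[[0,0,-0.6,0,0,0],[0,0,-1.1,0,0,0],[0,0,-1.5,0,0,0],[0,0,-1.8,0,0,0],[0,0,-1.8,0,0,0],[0,0,-1.8,0,0,0]]';python3 - <<'E'
from h import *
from station import ctrl
ims=[]
for n in("wrist","scene"):
    c=ctrl.camera(n);cv2.imwrite(f"pics/{n}3.png",c["img"]);ims.append(c["img"])
cv2.imwrite("pics/c3.png",np.hstack([ims[0][100:384,60:460],cv2.resize(ims[1][80:205,195:320],(375,284))]))
print(ctrl.get_obs())
E
```

```text
time_s: 4.9
ee_pos: [0.5376, -0.1701, 0.4465]
eef_rot: [-3.142, -0.0, 1.543]
force: [-1.1, 0.4, -2.0]
grip_width: 0.0261
grip_force: 16.0
time_s: 5.5
ee_pos: [0.5376, -0.1701, 0.4636]
eef_rot: [-3.141, -0.0, 1.543]
force: [0.4, 0.3, -3.9]
grip_width: 0.0258
grip_force: 16.0
{'time_s': 5.6, 'qpos': array([-3.71381543e-01,  2.94013764e-01,  1.39236968e+00,  2.15549894e-05,
        1.45570991e+00, -3.43409745e-01]), 'joint_vel': array([-0.00042113, -0.00054843, -0.00240055,  0.00145112,  0.00048546,
       -0.00035909]), 'tau': array([ 3.23565124e-03, -5.62990844e+01, -3.82870317e+01,  6.56776875e-02,
        3.46746447e-02, -3.07153859e-04]), 'ee_pos': array([ 0.53761497, -0.17009665,  0.4635247 ]), 'eef_rot': array([-3.14112841e+00, -1.88743624e-04,  1.54282200e+00]), 'force': array([-0.12793593, -0.10751887, -3.79783268]), 'moment': array([-0.06025268,  0.05390484, -0.03071731]), 'grip_force': 15.994201451539993, 'grip_width': 0.0262237888505649}
```

View pics/c3.png

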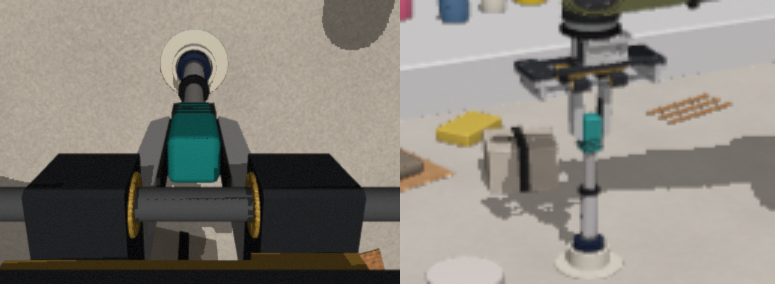

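The force of -3.8 N is the whole brush's weight, so the handle is at its end stop and the brush hangs about 1.5 mm up. I'll release the button slightly first, then open fully.

```bash
python3 -m jog '[[0,0,0,0,0,0],[0,0,0,0,0,0],[0,0,0,0,0,0],[0,0,0,0,0,0]]' 38; python3 -m jog '[[0,0,0,0,0,0],[0,0,0,0,0,0],[0,0,0,0,0,0],[0,0,0,0,0,0],[0,0,0,0,0,0],[0,0,0,0,0,0],[0,0,0,0,0,0]]' 100;python3 - <<'E'
from h import *
from station import ctrl
ims=[]
for n in("wrist","scene"):
    c=ctrl.camera(n);cv2.imwrite(f"pics/{n}4.png",c["img"]);ims.append(c["img"])
cv2.imwrite("pics/c4.png",np.hstack([ims[0][100:384,60:460],cv2.resize(ims[1][80:205,195:320],(375,284))]))
shift([.537,-.1705,.464],-.03)
E
```

```text
time_s: 6.0
ee_pos: [0.5376, -0.1701, 0.4641]
eef_rot: [3.141, 0.0, 1.543]
force: [-0.7, -0.9, -0.0]
grip_width: 0.0356
grip_force: 0.0
time_s: 6.7
ee_pos: [0.5376, -0.1701, 0.4639]
eef_rot: [-3.142, 0.0, 1.543]
force: [-0.5, -0.4, -0.6]
grip_width: 0.0884
grip_force: 0.0
6.8 row [-0.04 -0.06 -0.01] [-0.     0.     1.573]
```

View pics/c4.png

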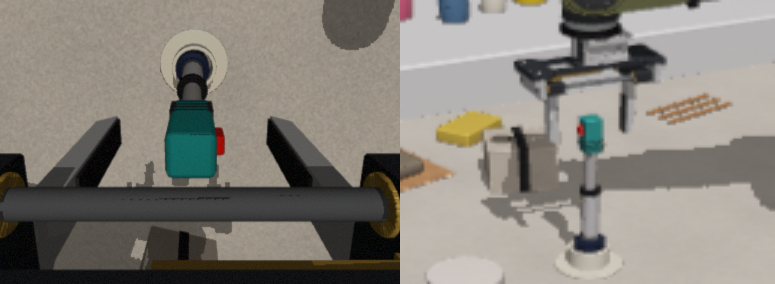

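The grip stays up at full extension and the red button is out again, at about (220,140). I'll turn 90° in place to pinch along y.

```bash
python3 -m jog '[[0,0,0,0,0,0.14],[0,0,0,0,0,0.28],[0,0,0,0,0,0.42],[0,0,0,0,0,0.56],[0,0,0,0,0,0.7],[0,0,0,0,0,0.84],[0,0,0,0,0,0.98],[0,0,0,0,0,1.12]]' 100; python3 -m jog '[[0,0,0.3,0,0,0.14],[0,0,0.6,0,0,0.28],[0,0,0.9,0,0,0.42],[0,0,1.0,0,0,0.45],[0,0,1.0,0,0,0.45]]';python3 - <<'E'
from h import *
from station import ctrl
ims=[]
for n in("wrist","scene"):
    c=ctrl.camera(n);cv2.imwrite(f"pics/{n}5.png",c["img"]);ims.append(c["img"])
cv2.imwrite("pics/c5.png",np.hstack([ims[0][100:384,60:460],cv2.resize(ims[1][80:205,195:320],(375,284))]))
shift([.537,-.1705,.454],-.03)
E
```

```text
time_s: 7.6
ee_pos: [0.5376, -0.1701, 0.4639]
eef_rot: [3.142, 0.0, 0.417]
force: [-0.5, -0.5, 0.9]
grip_width: 0.0939
grip_force: 0.0
time_s: 8.1
ee_pos: [0.5376, -0.1701, 0.4537]
eef_rot: [-3.141, 0.0, -0.028]
force: [-0.4, 0.5, 0.6]
grip_width: 0.0939
grip_force: 0.0
8.2 row [-0.06  0.04 -0.01] [ 0.    -0.     0.004]
```

View pics/c5.png

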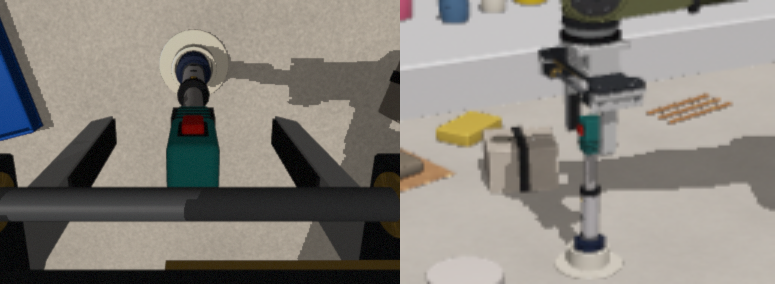

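The brush is centred between the fingers with the button facing the camera, clear of both pads. I'll close and then lift.

```bash
python3 -m jog '[[0,0,0,0,0,0],[0,0,0,0,0,0],[0,0,0,0,0,0],[0,0,0,0,0,0],[0,0,0,0,0,0],[0,0,0,0,0,0],[0,0,0,0,0,0],[0,0,0,0,0,0]]' 0 25;python3 -m jog '[[0,0,0,0,0,0],[0,0,0,0,0,0],[0,0,0,0,0,0],[0,0,0,0,0,0],[0,0,0,0,0,0]]'; python3 -m jog '[[0,0,-1,0,0,0],[0,0,-2.5,0,0,0],[0,0,-4,0,0,0],[0,0,-5.5,0,0,0],[0,0,-7,0,0,0],[0,0,-8.5,0,0,0],[0,0,-9,0,0,0],[0,0,-9,0,0,0]]'; python3 -c "
from h import *
shift([.539,.178,.56],-.03)"
```

```text
time_s: 9.0
ee_pos: [0.5376, -0.1701, 0.4539]
eef_rot: [-3.142, 0.0, -0.027]
force: [0.1, -0.2, -0.5]
grip_width: 0.0335
grip_force: 0.0
time_s: 9.5
ee_pos: [0.5376, -0.1701, 0.4539]
eef_rot: [-3.141, 0.0, -0.027]
force: [-0.9, 1.0, 1.2]
grip_width: 0.0248
grip_force: 25.0
time_s: 10.3
ee_pos: [0.5375, -0.1701, 0.5444]
eef_rot: [3.141, -0.001, -0.027]
force: [0.4, 0.5, -5.3]
grip_width: 0.0249
grip_force: 25.0
10.3 row [ -0.8  -34.8   -1.58] [ 0.    -0.001  0.003]
```

```bash
python3 -m jog '[[0,-1,0,0,0,0],[0,-3.5,0,0,0,0],[0,-7,0,0,0,0],[0,-10.5,0,0,0,0],[0,-14,0,0,0,0],[0,-16.5,0,0,0,0],[0,-18,0,0,0,0],[0,-18,0,0,0,0]]'; python3 -m jog '[[0,-1,0,0,0,0],[0,-3.5,0,0,0,0],[0,-7,0,0,0,0],[0,-10.5,0,0,0,0],[0,-14,0,0,0,0],[0,-16,0,0,0,0],[0,-16.8,0,0,0,0],[0,-16.8,0,0,0,0]]';python3 - <<'E'
from h import *
from station import ctrl
ims=[]
for n in("wrist","scene","top"):
    c=ctrl.camera(n);cv2.imwrite(f"pics/{n}6.png",c["img"]);ims.append(c["img"])
cv2.imwrite("pics/c6.png",np.hstack([ims[1][100:330,150:400],ims[0][100:330,130:380],ims[2][110:340,120:400]]))
print(ctrl.get_obs())
E
```

```text
time_s: 11.1
ee_pos: [0.5424, 0.0115, 0.5434]
eef_rot: [-3.141, 0.001, -0.025]
force: [1.4, -0.1, -3.2]
grip_width: 0.0248
grip_force: 25.0
time_s: 11.9
ee_pos: [0.5472, 0.1779, 0.5435]
eef_rot: [3.141, 0.0, -0.027]
force: [-0.3, -0.2, -3.1]
grip_width: 0.0249
grip_force: 25.0
{'time_s': 12.05, 'qpos': array([ 2.48622386e-01,  2.98276359e-01,  1.20664312e+00, -2.97998854e-04,
        1.63677600e+00,  1.84793197e+00]), 'joint_vel': array([-1.61906239e-03, -1.50575909e-03, -6.04650318e-05,  1.79451731e-04,
       -1.71193944e-04,  9.30812663e-04]), 'tau': array([ 6.85188789e-01, -5.70357263e+01, -3.91235197e+01,  2.41920305e-02,
       -7.29244435e-02,  4.28636733e-03]), 'ee_pos': array([0.54722915, 0.17666695, 0.5438815 ]), 'eef_rot': array([ 3.14127852e+00,  1.75374175e-05, -2.85328874e-02]), 'force': array([-0.7320673 , -0.30114094, -2.70649129]), 'moment': array([0.02207401, 0.11465981, 0.0250839 ]), 'grip_force': 24.999243021011353, 'grip_width': 0.024896634796988542}
```

View pics/c6.png

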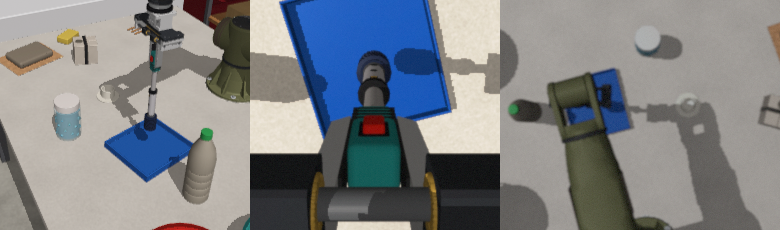

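The brush hangs upright over the tray, fully extended, with the button out. The cup is empty and the bottle, jar and mould haven't moved.

```bash
python3 -c "
from station import ctrl
print(ctrl.hand_in())"
```

```text
the job is handed in; nothing more can be done
None
```

I handed the job in at about 12 s of the 51 s allowed: the brush is drawn to its second stop with the button out, and held upright in the air over the blue wash tray, about 10 cm up. The bottle, jar and mould are where they stood.

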